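# Close a two-part plaster mould on its cam-locked slide

## Task

Get the two-part plaster mould on the clamping jig ready for pouring: push the cam lever round until the cam's low point faces the slide, then push the slide fully forward so that the two mould halves meet against the fence, and finally push the lever all the way back round to lock the slide and squeeze the mould shut. Do it all by pushing the lever and the slide's push block with the fingertips: do not lift or tip the mould halves, do not pick up anything, and leave the other things on the table and jig where they lie.

Things in the scene. Friction and masses are not known exactly. Their poses are not given: they have to be found in the camera images.
- clamp_bed: Fixed wooden bed of the jig, 355 x 176 mm, top 18 mm above its origin. Origin: table height, on the slide's centre line, abreast of the cam pivot. x: the slide's forward direction (to the fence, away from the robot; may be yawed), y left, z up. Board x -165 to +190, y -82 to +94 mm. Fence face at x +165.5, its top z 78 mm; low rails (z 32 mm) guide the mould.
- cam_pivot (a point): Top of the upright pivot of the eccentric cam, at x 0, y +56, z 64 mm in the bed's frame; steel cam disc below it (40 mm diameter, 11 mm off centre, z 42 to 54 mm). The pivot is stiff: the cam stays where it is left; about 6 N at the handle turn it, up to 15 N over the last 0.4 rad of locking.
- cam (a joint): Cam and lever angle, rad, anticlockwise from above. 0 (stop): low point faces the slide, lever points along the bed's +x, roller free to pass. 1.57: lever points to +y (left, outboard), the side it always swings through. Above 2.5 the high side blocks the roller. 3.14: lever points back along -x. 3.49 (stop): locked; the last 0.4 rad squeeze the closed mould. Starts at 2.6 to 3.3.
- lever_handle (a point): Middle of the upright round black handle (16 mm diameter, z 61 to 108 mm above the table; this point z 84) at the lever's end, 52 mm from the pivot. The flat lever under it is 12 mm wide, z 55 to 61 mm. Below its swing nothing is higher than 57 mm; the slide's push block and the mould stand beyond the ends of the swing.
- slide (a joint): Forward travel of the slide, m, along the bed's +x; 0 = fully back, starts at 0.010 to 0.036. Friction about 2 N, plus the mould it pushes. Cam high: its brass roller (12 mm) is stopped by the cam at 0.045 to 0.055. Cam low: runs on until the halves meet against the fence, at about 0.098; then the sprung jaw yields (from 3 N, 3 N per mm). At full lock about 0.1025.
- push_face (a point): Middle of the rear face (towards the robot) of the upright wooden push block on the slide's rear end: 40 mm wide, 20 mm thick, z 36 to 88 mm above the table; this point z 66 mm. Push it along the bed's +x. It lies 90 mm behind the roller.
- mould_front: Loose plaster mould half nearer the robot, standing on the bed ahead of the slide's jaw: 32 mm thick (x) x 76 mm wide x 72 mm high, 0.3 kg. Origin at the centre of its underside (18 mm above the table). The jaw pushes it forward. When the halves touch, its origin is 32 mm from that of the rear half.
- mould_rear: Loose plaster mould half in front of the fence, the same size; origin at the centre of its underside. Axes of both halves as the bed's.
- wood_spatula: Brown wooden modelling spatula lying along the right margin of the bed (194 x 26 x 9 mm), to be left alone.
- tape_roll: Roll of masking tape, 96 mm, 24 mm high, lying on the table, to be left alone.
- wooden_rib: Flat wooden rib, 99 x 49 x 8 mm, on the table right of the jig, to be left alone.
- rubber_kidney: Red rubber kidney, 110 x 51 x 8 mm, on the table left in front of the jig, to be left alone.
- oxide_bottle: Small brown bottle, 38 mm diameter, 76 mm high, at the left behind the jig, to be left alone.
- round_cutter: Round metal cutter, 66 mm diameter, 35 mm high, far to the right, to be left alone.
There are look-alikes about, which are no part of the job. Leave any red look-alike of the mould_rear alone. What is shaped like the mould_front but blue is not meant.

How it is judged (in metres and radians):
On the way, in this order (a step that is already met when the one before it is completed fails the run):
1. the cam is turned to its low point while the slide is still back (value of joint cam below 0.4 rad and value of joint slide below 0.06 m), for 0.1 s.
2. with the cam still low, the slide is pushed fully forward: the mould halves meet against the fence (value of joint cam below 0.7 rad and value of joint slide above 0.0955 m and x of mould_front in the frame of mould_rear above -0.034 m), for 0.1 s.
At the end, for the whole second after the job is handed in: The cam lever is back at its lock (angle above 3.2 of 3.49 rad), the slide is fully forward (above 98.5 mm), the two mould halves stand upright, square to the bed and closed (gap under 2 mm), squeezed together with more than 5 N, and all is at rest (value of joint cam above 3.2 rad and value of joint slide above 0.0985 m and x of mould_front in the frame of mould_rear above -0.034 m and contact force between mould_front and mould_rear above 5 N and angle between the x axis of mould_front and the x axis of clamp_bed, either way round below 0.05 rad and linear speed of mould_front below 0.01 m/s and velocity of joint cam below 0.05 rad/s and angle between each of mould_front, mould_rear's own z axis and vertical below 0.06 rad); the robot touches nothing.
It fails at once if a mould half is lifted off the bed or tipped (height (world z) of any of mould_front, mould_rear above 0.026 m or angle between any of mould_front, mould_rear's own z axis and vertical above 0.2 rad).
It fails at once if a mould half is pushed by hand instead of by the slide (contact force between the fingers and mould_front above 3 N or contact force between the fingers and mould_rear above 3 N).
It fails at once if one of the other things is picked up or moved by more than 20 mm (distance of any of wood_spatula, tape_roll, wooden_rib, rubber_kidney, oxide_bottle, round_cutter from where it was at the start of the episode above 0.02 m).
It also fails if it takes over 72 s, if anything falls off the work surface, if the arm or the gripper's body presses on something with over 40 N, if the wrist force passes 120 N, or if a joint passes its speed limit or range.

## Robot

A 6-joint arm with a two-finger parallel gripper is mounted at the origin on a cart in front of the work surface, level with it; the furniture and walls round the work are solid. World frame = base frame: x ahead of the robot, y to its left, z up, the work surface at z = 0. Lengths are in mm, angles in rad, forces in N, time in s.
With the tool pointing down it reaches from about 350 to 975 mm from the base axis. Payload 7.1 kg.
Tool frame: the origin (TCP) lies at the very end of the fingers, on their centre line; the grasp point (between the pads) lies 19 mm behind it; z points along the fingers, y is the direction in which the jaws open and shut (so a half turn about z gives the same grasp; the last joint's range is limited). The gripper opens to 88 mm and grips with 3 to 60 N. Pads are 20 mm wide; open, the fingers measure 115 mm over their backs; the gripper's body (75 mm by 178 mm) begins 61 mm behind the grasp point.
Start: joints at [-1.147, 0.423, 1.63, -0, 1.089, -0.019], TCP at [267.809, -564.697, 222.675] pointing down, gripper open.
Joint ranges: [-3, 3], [-0.9, 2.11], [0.09, 2.58], [-1.31, 4.45], [0.11, 2.69], [-2.54, 2.54]. Speed limits (rad/s): [2.39, 2.39, 3.01, 3.14, 3.14, 3.14].

## Interface

Orientations are given as a rotation vector (axis times angle).
In Python, from station import bot, vision gives the robot as it stands. The module is installed in compiled form; this text tells all that it offers.
- The arm moves only by the shell command python3 -m crank 'ROWS' [FORCE]. ROWS is JSON, a list of rows, each an object with "translation": the shift along the tool's x, y, z in m, a list of three; "turn": the turn, a rotation vector about the tool's x, y, z in rad, a list of three; "grip": the finger opening in m, from 0 to 0.0878. A call has 1 to 8 rows; each row shifts and turns the commanded pose from where the row before left it, along the tool's axes as they then stand; what a row does not reach is not made up. A row lasts 1/8 s, in which the tool goes at most 62.5 mm and 10.7 degrees, less where a joint would pass 70% of its speed; a pose out of reach is approached as far as the arm can. A call is refused whole if a number of a shift passes 0.0625 or a number of a turn 0.188, either way. A call with a gripper value outside its range is refused whole. The fingers move at their own pace and stop on an object; FORCE is the grip in N (left out, the last holds). Time passes only in rows, so rows that do not move let the fingers close. It gives the time, the measured TCP pose, the force and the opening at its end, in the units of the state.
- bot.observe(): the state, without advancing time (a new reading comes with each control period).
- vision.capture(name): name is "side" or "top" or "wrist"; returns a dict with "image" (480x640x3 uint8, red, green, blue), "fx", "fy", "cx", "cy" (pixels), "cam_to_world" (4x4, takes a point from camera to world coordinates). Camera axes: x right, y up, looking along -z (the intrinsics and any distortion apply to the point x, -y, -z); pixel columns grow to the right and rows downward; lengths in mm; the calibration is good to about 2 mm. A picture is of the moment at which its call begins. There is no depth.
- bot.job_done(): hands the job in, once; it reports no verdict.
The state is a dict: "clock": time; "joint_pos": joint angles; "joint_velocities": joint speeds; "joint_efforts": joint torques, N m; "tool_pos": TCP position; "ee_rot": TCP orientation; "wrist_force": force on the tool from outside, world axes, zero at the start; "wrist_torque": the same for the moment, N m; "gripper_width": opening from 0.0 (shut) to 1.0 (fully open).
Only numpy, scipy, OpenCV 4.12 (cv2) and the standard library are available. Lean on these libraries where they do the work, as an engineer would, in place of code of your own. Each camera call takes 0.05 s, during which the arm holds its last target. There are 200 camera calls.

## Working session

There is one attempt and no reset: what is moved stays moved. The work goes in short steps, Python scripts to look and compute and a shell command to move; the robot and the scene stay as the last step left them, time stands still between calls to the robot, and variables do not carry over. Pictures are saved under pics/ and viewed, and the job is handed in when it is done.

```bash
mkdir -p pics; cat > h.py <<'E'
import numpy as np, cv2
from station import bot, vision
from scipy.spatial.transform import Rotation as R
def snap(n,f):
    c=vision.capture(n); cv2.imwrite(f'pics/{f}.png',c['image'][:,:,::-1]); 
    np.save(f'pics/{f}.npy',{k:c[k] for k in c if k!='image'},allow_pickle=True); return c
def load(f): return np.load(f'pics/{f}.npy',allow_pickle=True).item()
def ray(c,u,v):
    M=np.array(c['cam_to_world']); d=M[:3,:3]@np.array([(u-c['cx'])/c['fx'],-(v-c['cy'])/c['fy'],-1]); return M[:3,3],d
def onz(c,u,v,z):
    o,d=ray(c,u,v); return o+d*(z-o[2])/d[2]
def proj(c,p):
    M=np.array(c['cam_to_world']); q=M[:3,:3].T@(np.array(p)-M[:3,3]); return c['cx']+c['fx']*q[0]/-q[2], c['cy']+c['fy']*q[1]/q[2]
E
python3 - <<'E'
from h import *
for n in('top','side'):
    c=snap(n,n+'0'); print({k:c[k] for k in c if k!='image'})
print(bot.observe())
E
```

```text
{'fx': 455.1109150164295, 'fy': 455.1109150164295, 'cx': 327.3942834751654, 'cy': 245.62503276806933, 'cam_to_world': array([[-2.69090606e-02,  9.84373100e-01, -1.74027302e-01,
         3.75881712e+02],
       [-9.99245170e-01, -2.16083595e-02,  3.22826415e-02,
        -2.67152402e+01],
       [ 2.80177194e-02,  1.74764637e-01,  9.84211527e-01,
         1.19617487e+03],
       [ 0.00000000e+00,  0.00000000e+00,  0.00000000e+00,
         1.00000000e+00]])}
{'fx': 453.87332220288965, 'fy': 453.87332220288965, 'cx': 318.4236477004129, 'cy': 246.77334534604609, 'cam_to_world': array([[-8.35330105e-01, -4.56986013e-01,  3.05593521e-01,
         8.88891695e+02],
       [ 5.49568287e-01, -7.08390994e-01,  4.42896035e-01,
         3.86249392e+02],
       [ 1.40824047e-02,  5.37908900e-01,  8.42885343e-01,
         9.25811146e+02],
       [ 0.00000000e+00,  0.00000000e+00,  0.00000000e+00,
         1.00000000e+00]])}
{'clock': 0.1, 'joint_pos': array([-1.14697303e+00,  4.23752656e-01,  1.63056144e+00, -3.05738239e-07,
        1.08856068e+00, -1.90100914e-02]), 'joint_velocities': array([-0.0021964 , -0.00141433, -0.00270392, -0.00090111, -0.00078841,
        0.0015275 ]), 'joint_efforts': array([-1.02299535e-03, -5.45621967e+01, -2.74325198e+01,  6.44989894e-02,
        1.88988604e-02, -1.18284518e-05]), 'tool_pos': array([ 267.6407854 , -564.28388724,  222.00724457]), 'ee_rot': array([-3.06367261e+00, -6.89655705e-01,  4.05113094e-04]), 'wrist_force': array([-0.35388022,  0.44748745,  0.27392744]), 'wrist_torque': array([-3.89133550e-02, -7.68976370e-06, -4.13399376e-02]), 'gripper_width': 1.000800159564327}
```

View pics/top0.png

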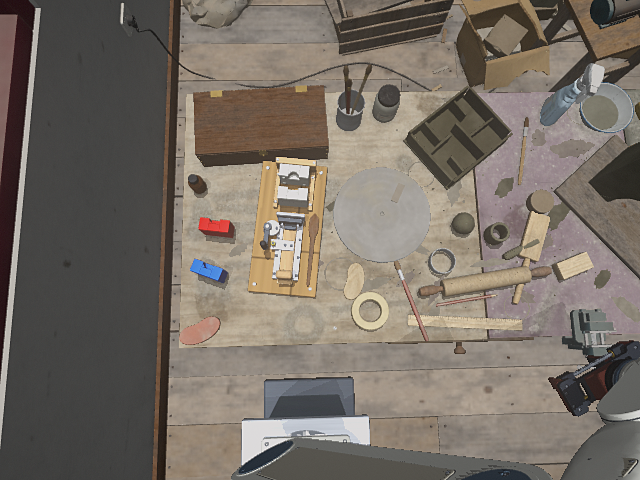

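View pics/side0.png

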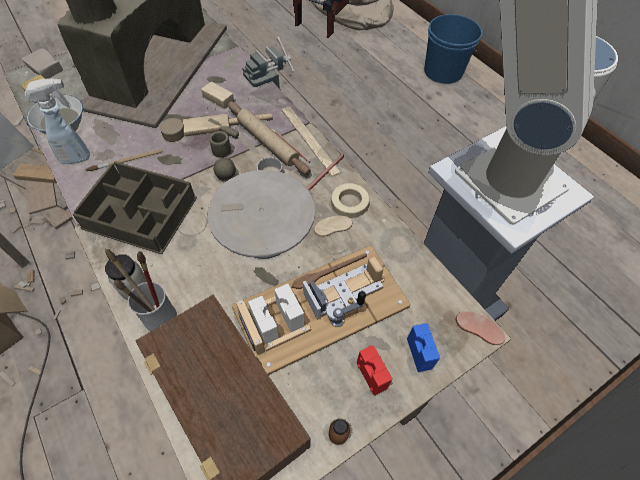

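The top view shows the jig at about (250–328, 158–298) with its fence at the top. The lever handle is near (265, 242) and the pivot near (272, 228). I'll enlarge both views.

```bash
python3 - <<'E'
import cv2
a=cv2.imread('pics/top0.png')[150:305,240:335]; cv2.imwrite('pics/top0z.png',cv2.resize(a,None,fx=3.8,fy=3.8,interpolation=2))
a=cv2.imread('pics/side0.png')[235:375,225:415]; cv2.imwrite('pics/side0z.png',cv2.resize(a,None,fx=4,fy=4,interpolation=2))
E
```

```text
(no output)
```

View pics/top0z.png

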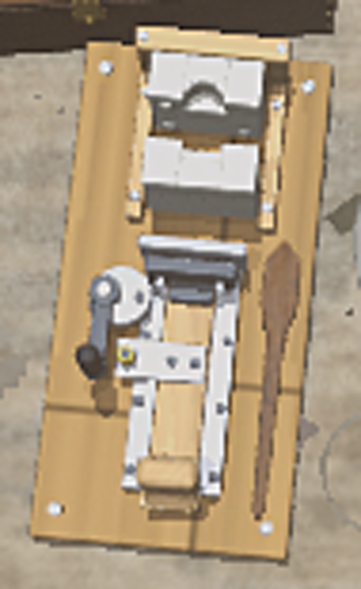

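View pics/side0z.png

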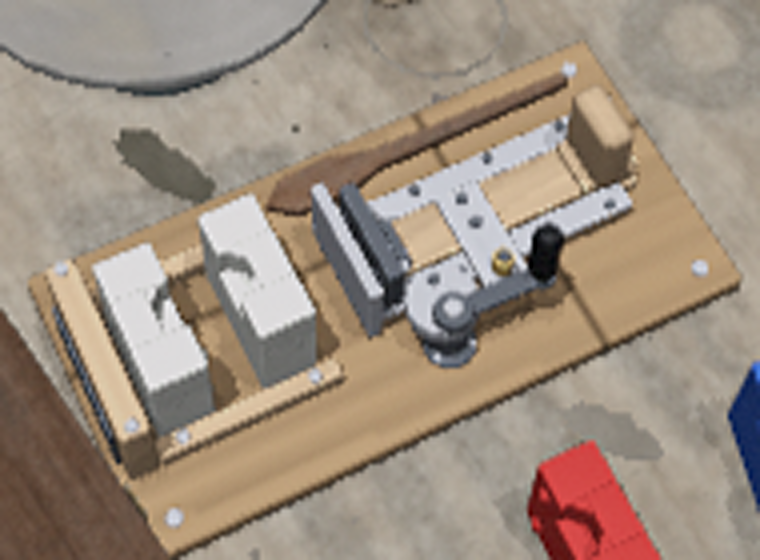

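```bash
cat >> h.py <<'E'
def fit(P,Q):  # 2D rigid P(bed)->Q(world)
    P=np.array(P,float);Q=np.array(Q)[:,:2]; p=P-P.mean(0);q=Q-Q.mean(0)
    a=np.arctan2((p[:,0]*q[:,1]-p[:,1]*q[:,0]).sum(),(p*q).sum()); r=np.array([[np.cos(a),-np.sin(a)],[np.sin(a),np.cos(a)]])
    t=Q.mean(0)-r@P.mean(0); return a,t,np.abs(Q-(P@r.T+t)).max(), r
E
python3 - <<'E'
from h import *
T=load('top0');S=load('side0')
tz=lambda u,v,z:onz(T,240+u/3.8,150+v/3.8,z); sz=lambda u,v,z:onz(S,225+u/4,235+v/4,z)
C=[(190,94),(190,-82),(-165,94),(-165,-82)]
for f,c,pv,h,pb in((tz,[(88,43),(331,62),(33,536),(287,560)],(103,288),(88,352),[(141,484),(196,484)]),(sz,[(170,555),(32,283),(738,285),(585,42)],(455,303),(548,232),[(605,92),(628,118)])):
    a,t,e,r=fit(C,[f(*k,18) for k in c]); print('yaw',a,t,e)
    b=lambda p:r.T@(p[:2]-t)
    print('pivot',b(f(*pv,66)),f(*pv,66)[:2],'handle',b(f(*h,108)),f(*h,108)[:2],'pb rear top edge',[b(f(*k,88)) for k in pb])
E
```

```text
yaw -0.109273277345244 [622.46867812  30.68110503] 1.8012679965327152
pivot [ 1.36553251 57.39905227] [630.08577376  87.58888775] handle [-49.93887942  57.24375778] [579.07042536  93.02957044] pb rear top edge [array([-129.08051236,   16.92650533]), array([-126.08067661,  -18.14205575])]
yaw -0.11327717526700233 [622.32745451  36.47393051] 9.508040040621722
pivot [-0.20652371 51.86235578] [627.98451963  88.0272448 ] handle [-49.43751586  54.40487767] [579.35644314  96.11830049] pb rear top edge [array([-125.71249251,  -12.9748894 ]), array([-128.42730466,    6.51417021])]
```

```bash
python3 -m crank '[{"translation":[0.0457,-0.0362,0],"turn":[0,0,0],"grip":0},{"translation":[0.0457,-0.0362,0],"turn":[0,0,0],"grip":0},{"translation":[0.0457,-0.0362,0],"turn":[0,0,0],"grip":0},{"translation":[0.0457,-0.0362,0],"turn":[0,0,0],"grip":0},{"translation":[0.0457,-0.0362,0],"turn":[0,0,0],"grip":0},{"translation":[0.0457,-0.0362,0],"turn":[0,0,0],"grip":0},{"translation":[0.0457,-0.0362,0],"turn":[0,0,0],"grip":0},{"translation":[0.0457,-0.0362,0],"turn":[0,0,0],"grip":0}]' 20
python3 -m crank '[{"translation":[0.0457,-0.0362,0],"turn":[0,0,0],"grip":0},{"translation":[0.0457,-0.0362,0],"turn":[0,0,0],"grip":0},{"translation":[0.0457,-0.0362,0],"turn":[0,0,0],"grip":0},{"translation":[0.0457,-0.0362,0],"turn":[0,0,0],"grip":0},{"translation":[0,0,0],"turn":[0,0,-0.185],"grip":0},{"translation":[0,0,0],"turn":[0,0,-0.185],"grip":0},{"translation":[0,0,0],"turn":[0,0,-0.185],"grip":0},{"translation":[0,0,0],"turn":[0,0,-0.185],"grip":0}]'
python3 -m crank '[{"translation":[0,0,0],"turn":[0,0,-0.185],"grip":0},{"translation":[0,0,0],"turn":[0,0,-0.185],"grip":0},{"translation":[0,0,0],"turn":[0,0,-0.185],"grip":0},{"translation":[0,0,0],"turn":[0,0,-0.185],"grip":0},{"translation":[0,0,0],"turn":[0,0,-0.185],"grip":0},{"translation":[0,0,0],"turn":[0,0,-0.185],"grip":0},{"translation":[0,0,0],"turn":[0,0,-0.185],"grip":0},{"translation":[0,0,0],"turn":[0,0,-0.185],"grip":0}]'
cat >> h.py <<'E'
O=np.array([622.7,31.5]); YAW=-0.11
RB=np.array([[np.cos(YAW),-np.sin(YAW)],[np.sin(YAW),np.cos(YAW)]])
def st():
    s=bot.observe(); r=R.from_rotvec(s['ee_rot']).as_matrix(); p=s['tool_pos']
    print('t',round(s['clock'],2),'tcp',p.round(1),'bed',(RB.T@(p[:2]-O)).round(1),'toolx yaw(bed)',round(np.arctan2(r[1,0],r[0,0])-YAW,3),'tilt',r[2].round(3),'F bed',(RB.T@s['wrist_force'][:2]).round(1),s['wrist_force'][2].round(1),'g',round(s['gripper_width'],3))
    return s,r
def world2tool(d):
    s,r=st(); print('tool shift',(r.T@np.array(d,float)).round(1))
def bed2tool(x,y,z):
    s,r=st(); w=O+RB@np.array([x,y]); d=np.array([w[0],w[1],z])-s['tool_pos']; print('tool shift',(r.T@d).round(1))
E
python3 - <<'E'
from h import *
bed2tool(-50,28,72); print(bot.observe()['joint_pos'].round(2))
c=snap('wrist','w1')
E
```

```text
clock: 1.1
tool_pos: [474.5, -144.6, 222.6]
ee_rot: [-3.065, -0.69, 0.0]
wrist_force: [0.3, -0.8, 0.4]
gripper_width: 0.127
clock: 2.1
tool_pos: [576.9, 62.9, 222.2]
ee_rot: [-2.602, -1.759, 0.001]
wrist_force: [0.2, 0.0, -0.1]
gripper_width: 0.005
clock: 3.1
tool_pos: [576.9, 62.8, 222.3]
ee_rot: [-0.735, -3.053, 0.0]
wrist_force: [0.5, -0.6, -0.4]
gripper_width: 0.005
t 3.1 tcp [576.9  62.8 222.3] bed [-49.   26.1] toolx yaw(bed) 2.779 tilt [ 0.001 -0.    -1.   ] F bed [ 0.6 -0.6] -0.4 g 0.005
tool shift [  1.5   1.5 150.3]
[ 0.09  0.36  1.73  0.    1.05 -1.01]
```

View pics/w1.png

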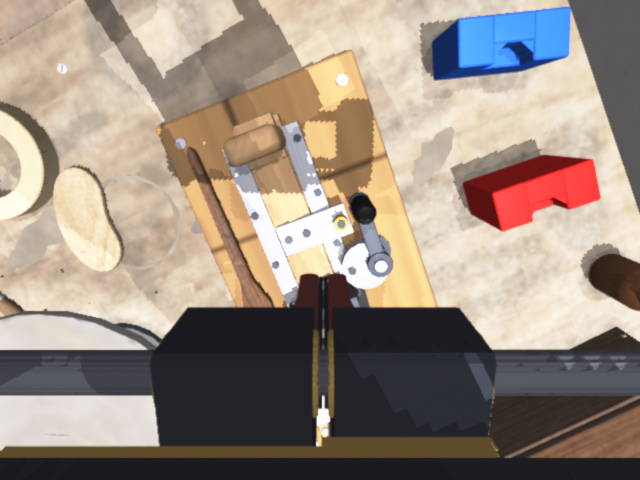

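The wrist view shows the pivot at (379, 265), the handle at (362, 208), the roller at (341, 222), and the push block at (254, 145). Checking with rays.

```bash
python3 - <<'E'
from h import *
W=load('w1'); print(W['cam_to_world'][:3,3])
b=lambda u,v,z:(RB.T@(onz(W,u,v,z)[:2]-O)).round(1)
print('pivot',b(379,265,66),'handle top',b(359,203,108),b(364,211,108),'roller',b(341,222,54),'block top corners',b(226,152,88),b(281,140,88),'bed corners',b(354,52,18),b(158,128,18))
a=cv2.imread('pics/w1.png')[90:320,200:440]; cv2.imwrite('pics/w1z.png',cv2.resize(a,None,fx=2.6,fy=2.6,interpolation=2))
E
```

```text
[518.09397679  93.18708255 384.79793577]
pivot [-1.5 55.3] handle top [-60.9  56.2] [-54.7  57.5] roller [-41.9  38.9] block top corners [-122.8  -16.7] [-116.9   21.6] bed corners [-161.2   95.5] [-163.9  -77.5]
```

View pics/w1z.png

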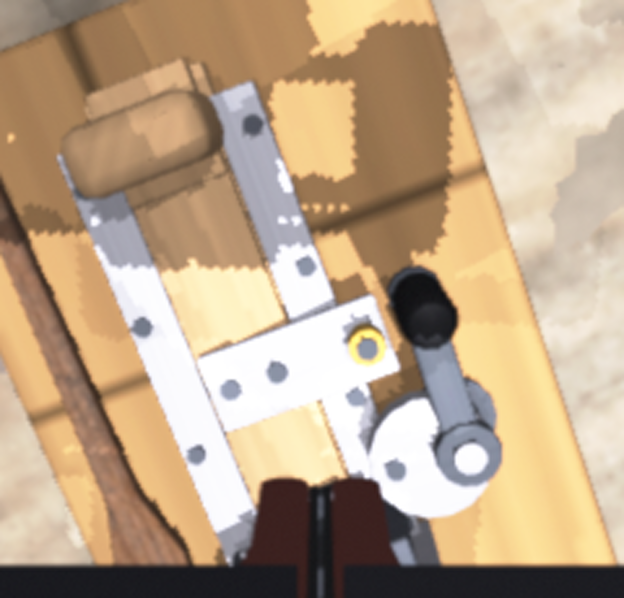

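```bash
python3 -m crank '[{"translation":[0.001,0,0.05],"turn":[0,0,-0.17],"grip":0},{"translation":[0,0,0.05],"turn":[0,0,-0.16],"grip":0},{"translation":[0,0,0.03],"turn":[0,0,0],"grip":0},{"translation":[0,0,0.02],"turn":[0,0,0],"grip":0},{"translation":[0,0,0],"turn":[0,0,0],"grip":0}]'
python3 - <<'E'
from h import *
bed2tool(-51,28,72); c=snap('top','t2'); c=snap('side','s2')
a=cv2.imread('pics/top2.png') if 0 else cv2.imread('pics/t2.png')[150:305,240:335]; b=cv2.imread('pics/s2.png')[235:375,225:415]
cv2.imwrite('pics/j2.png',np.hstack([cv2.resize(a,(285,465)),cv2.resize(b,(500,368)).__class__ and cv2.copyMakeBorder(cv2.resize(b,(500,368)),0,97,0,0,0)]))
E
```

```text
clock: 3.78
tool_pos: [574.9, 63.1, 71.0]
ee_rot: [-0.237, -3.129, 0.001]
wrist_force: [-0.5, -0.7, 0.4]
gripper_width: 0.005
t 3.77 tcp [574.9  63.1  71. ] bed [-51.   26.2] toolx yaw(bed) 3.101 tilt [ 0.004 -0.001 -1.   ] F bed [-0.4 -0.8] 0.4 g 0.005
tool shift [ 0.1  1.8 -1. ]
```

View pics/j2.png

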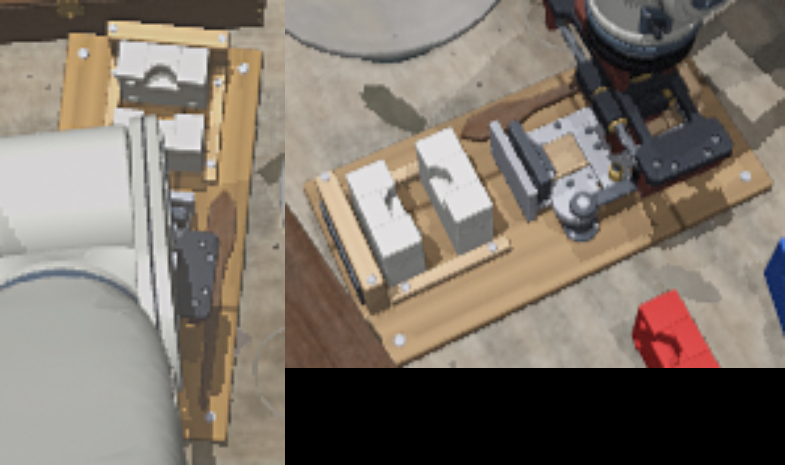

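```bash
python3 -m crank '[{"translation":[0,0.008,0],"turn":[0,0,0],"grip":0},{"translation":[0.0026,0.008,0],"turn":[0,0,0.15],"grip":0},{"translation":[0.0026,0.008,0],"turn":[0,0,0.15],"grip":0},{"translation":[0.0026,0.008,0],"turn":[0,0,0.15],"grip":0},{"translation":[0.0026,0.008,0],"turn":[0,0,0.15],"grip":0}]'
python3 - <<'E'
from h import *
st(); c=snap('side','s3')
cv2.imwrite('pics/s3z.png',cv2.resize(c['image'][235:375,225:415,::-1],None,fx=3,fy=3))
E
```

```text
clock: 4.5
tool_pos: [579.6, 104.0, 73.8]
ee_rot: [1.156, 2.92, -0.001]
wrist_force: [0.2, -6.2, 2.2]
gripper_width: 0.007
t 4.5 tcp [579.6 104.   73.8] bed [-50.8  67.3] toolx yaw(bed) 2.498 tilt [-0.001 -0.001 -1.   ] F bed [ 0.9 -6.1] 2.2 g 0.007
```

View pics/s3z.png

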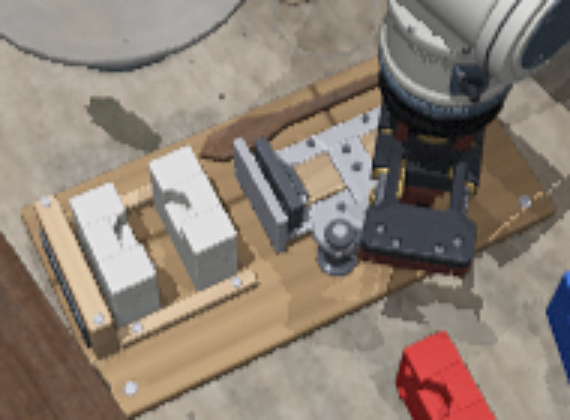

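```bash
python3 -m crank '[{"translation":[0.0032,0.008,0.0003],"turn":[0,0,0.15],"grip":0},{"translation":[0.0032,0.008,0.0003],"turn":[0,0,0.15],"grip":0},{"translation":[0.0032,0.008,0.0003],"turn":[0,0,0.15],"grip":0},{"translation":[0.0032,0.008,0.0003],"turn":[0,0,0.15],"grip":0},{"translation":[0.0032,0.008,0],"turn":[0,0,0.15],"grip":0},{"translation":[0.0032,0.008,0],"turn":[0,0,0.15],"grip":0}]'
cat >> h.py <<'E'
def arc(sign):  # tool centre relative to the pivot, in tool axes (x radial, y tangential)
    s,r=st(); b=RB.T@(s['tool_pos'][:2]-O)-[0,56]; a=np.arctan2(r[1,0],r[0,0])-YAW
    q=np.array([np.cos(a),np.sin(a)])@b, np.array([np.sin(a),-np.cos(a)])@b
    print('radial',round(q[0],1),'tang',round(q[1],1),'est lever',round(a-np.arctan2(q[1]+sign*21.5,q[0]),3))
E
python3 - <<'E'
from h import *
arc(1)
E
```

```text
clock: 5.3
tool_pos: [611.8, 140.8, 71.9]
ee_rot: [-2.309, -2.129, 0.005]
wrist_force: [-4.9, -4.9, 1.4]
gripper_width: 0.008
t 5.3 tcp [611.8 140.8  71.9] bed [-22.8 107.5] toolx yaw(bed) 1.6 tilt [-0.001 -0.003 -1.   ] F bed [-4.4 -5.4] 1.4 g 0.008
radial 52.1 tang -21.3 est lever 1.597
```

```bash
python3 -m crank '[{"translation":[0.0028,0.008,0],"turn":[0,0,0.15],"grip":0},{"translation":[0.0028,0.008,0],"turn":[0,0,0.15],"grip":0},{"translation":[0.0028,0.008,0],"turn":[0,0,0.15],"grip":0},{"translation":[0.0028,0.008,0],"turn":[0,0,0.15],"grip":0},{"translation":[0.0028,0.008,0],"turn":[0,0,0.15],"grip":0},{"translation":[0.0028,0.008,0],"turn":[0,0,0.15],"grip":0},{"translation":[0.0028,0.008,0],"turn":[0,0,0.15],"grip":0}]'
python3 - <<'E'
from h import *
arc(1); c=snap('side','s4')
cv2.imwrite('pics/s4z.png',cv2.resize(c['image'][235:375,225:415,::-1],None,fx=3,fy=3))
E
```

```text
clock: 6.18
tool_pos: [667.3, 131.3, 71.6]
ee_rot: [-3.065, -0.684, 0.005]
wrist_force: [-5.5, 2.9, 0.3]
gripper_width: -0.002
t 6.17 tcp [667.3 131.3  71.6] bed [ 33.3 104.1] toolx yaw(bed) 0.549 tilt [-0.003 -0.002 -1.   ] F bed [-5.8  2.2] 0.3 g -0.002
radial 53.5 tang -23.6 est lever 0.589
```

View pics/s4z.png

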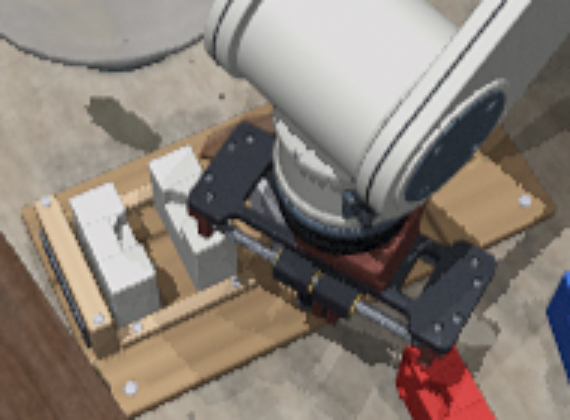

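```bash
python3 -m crank '[{"translation":[0.0022,0.0085,0],"turn":[0,0,0.14],"grip":0},{"translation":[0.0022,0.0085,0],"turn":[0,0,0.14],"grip":0},{"translation":[0.0022,0.0085,0],"turn":[0,0,0.14],"grip":0},{"translation":[0.0022,0.0075,0],"turn":[0,0,0.12],"grip":0},{"translation":[0,0.001,0],"turn":[0,0,0],"grip":0}]'
python3 - <<'E'
from h import *
arc(1)
E
```

```text
clock: 6.85
tool_pos: [685.4, 100.9, 71.9]
ee_rot: [-3.136, 0.148, -0.002]
wrist_force: [0.3, 5.0, -2.8]
gripper_width: 0.007
t 6.85 tcp [685.4 100.9  71.9] bed [54.7 75.8] toolx yaw(bed) 0.015 tilt [ 0.001 -0.002 -1.   ] F bed [-0.2  5. ] -2.8 g 0.007
radial 55.0 tang -19.0 est lever -0.03
```

```bash
python3 -m crank '[{"translation":[0,-0.015,0],"turn":[0,0,0],"grip":0},{"translation":[0,0,-0.05],"turn":[0,0,0],"grip":0},{"translation":[0,0,-0.04],"turn":[0,0,0],"grip":0},{"translation":[-0.053,0.0228,0],"turn":[0,0,0],"grip":0},{"translation":[-0.053,0.0228,0],"turn":[0,0,0],"grip":0},{"translation":[-0.053,0.0228,0],"turn":[0,0,0],"grip":0},{"translation":[-0.053,0.0228,0],"turn":[0,0,0],"grip":0},{"translation":[0,0,0],"turn":[0,0,0],"grip":0}]'
python3 - <<'E'
from h import *
bed2tool(-155,0,60); c=snap('side','s5');w=snap('wrist','w5')
a=cv2.resize(c['image'][235:375,225:415,::-1],(400,295)); b=cv2.resize(w['image'][:,:,::-1],(393,295))
cv2.imwrite('pics/j5.png',np.hstack([a,b]))
E
```

```text
clock: 7.85
tool_pos: [462.6, 44.2, 161.7]
ee_rot: [3.137, -0.149, -0.004]
wrist_force: [1.4, 0.5, 0.8]
gripper_width: 0.004
t 7.85 tcp [462.6  44.2 161.7] bed [-160.5   -5. ] toolx yaw(bed) 0.015 tilt [-0.002  0.001 -1.   ] F bed [1.3 0.6] 0.8 g 0.004
tool shift [  5.8  -5.  101.6]
```

View pics/j5.png

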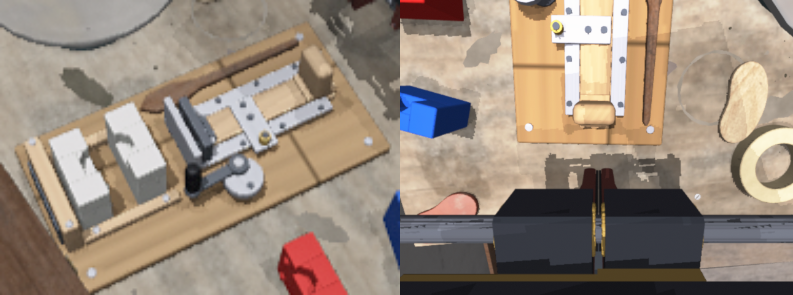

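Cam at low point, lever along +x and slide untouched. Now descending behind the block.

```bash
python3 -m crank '[{"translation":[0,-0.005,0.05],"turn":[0,0,-0.015],"grip":0},{"translation":[0,0,0.05],"turn":[0,0,0],"grip":0},{"translation":[0.01,0,0],"turn":[0,0,0],"grip":0},{"translation":[0.008,0,0],"turn":[0,0,0],"grip":0},{"translation":[0.008,0,0],"turn":[0,0,0],"grip":0},{"translation":[0.008,0,0],"turn":[0,0,0],"grip":0},{"translation":[0.008,0,0],"turn":[0,0,0],"grip":0}]'
python3 -m crank '[{"translation":[0.008,0,0],"turn":[0,0,0],"grip":0},{"translation":[0.008,0,0],"turn":[0,0,0],"grip":0},{"translation":[0.008,0,0],"turn":[0,0,0],"grip":0}]'
python3 - <<'E'
from h import *
st(); c=snap('side','s6'); cv2.imwrite('pics/s6z.png',cv2.resize(c['image'][235:375,225:415,::-1],None,fx=3,fy=3))
E
```

```text
clock: 8.82
tool_pos: [510.3, 45.8, 62.6]
ee_rot: [-3.139, 0.129, -0.003]
wrist_force: [-1.9, -0.5, 2.8]
gripper_width: 0.007
clock: 9.2
tool_pos: [533.0, 43.8, 61.4]
ee_rot: [3.139, -0.129, -0.001]
wrist_force: [-4.8, -2.0, 3.7]
gripper_width: 0.003
t 9.2 tcp [533.   43.8  61.4] bed [-90.5   2.3] toolx yaw(bed) 0.028 tilt [-0.001  0.    -1.   ] F bed [-4.5 -2.5] 3.7 g 0.003
```

View pics/s6z.png

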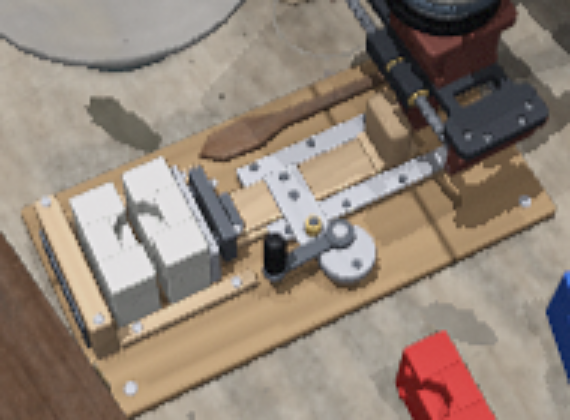

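```bash
python3 -m crank '[{"translation":[0.006,0,0],"turn":[0,0,0.02],"grip":0},{"translation":[0.006,0,0],"turn":[0,0,0],"grip":0},{"translation":[0.003,0,0],"turn":[0,0,0],"grip":0}]'
python3 -m crank '[{"translation":[0.003,0,0],"turn":[0,0,0],"grip":0}]'
python3 - <<'E'
from h import *
st(); c=snap('side','s7'); cv2.imwrite('pics/s7z.png',cv2.resize(c['image'][235:375,225:415,::-1],None,fx=3,fy=3))
E
```

```text
clock: 9.62
tool_pos: [546.8, 42.5, 61.2]
ee_rot: [3.137, -0.161, -0.005]
wrist_force: [-9.7, 0.4, 8.3]
gripper_width: 0.008
clock: 9.75
tool_pos: [548.3, 42.3, 61.2]
ee_rot: [3.137, -0.161, -0.009]
wrist_force: [-15.6, 2.2, 11.9]
gripper_width: 0.004
t 9.75 tcp [548.3  42.3  61.2] bed [-75.1   2.6] toolx yaw(bed) 0.007 tilt [-0.006  0.001 -1.   ] F bed [-15.8   0.5] 11.9 g 0.004
```

View pics/s7z.png

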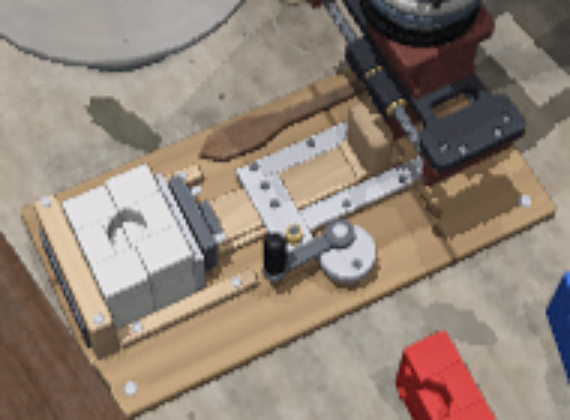

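Halves met, force rising to about 16 N. One more small press and hold, then back off, rise and look.

```bash
python3 -m crank '[{"translation":[0.001,0,0],"turn":[0,0,0],"grip":0},{"translation":[0,0,0],"turn":[0,0,0],"grip":0},{"translation":[0,0,0],"turn":[0,0,0],"grip":0}]'
python3 -m crank '[{"translation":[-0.02,0,0],"turn":[0,0,0],"grip":0},{"translation":[-0.03,0,-0.04],"turn":[0,0,0],"grip":0},{"translation":[-0.03,0,-0.05],"turn":[0,0,0],"grip":0},{"translation":[0,0,-0.05],"turn":[0,0,0],"grip":0},{"translation":[0,0,0],"turn":[0,0,0],"grip":0}]'
python3 - <<'E'
from h import *
st(); c=snap('side','s8'); w=snap('wrist','w8'); t=snap('top','t8')
cv2.imwrite('pics/t8z.png',cv2.resize(t['image'][150:305,240:335,::-1],None,fx=3.8,fy=3.8,interpolation=2))
cv2.imwrite('pics/s8z.png',cv2.resize(c['image'][235:375,225:415,::-1],None,fx=4,fy=4,interpolation=2))
E
```

```text
clock: 10.18
tool_pos: [548.6, 42.3, 61.2]
ee_rot: [3.137, -0.161, -0.01]
wrist_force: [-14.4, 1.6, 12.0]
gripper_width: 0.011
clock: 10.8
tool_pos: [476.2, 50.7, 205.7]
ee_rot: [-3.136, 0.16, -0.017]
wrist_force: [-0.1, 0.6, -0.6]
gripper_width: 0.008
t 10.8 tcp [476.2  50.7 205.7] bed [-147.7    3. ] toolx yaw(bed) 0.008 tilt [ 0.011 -0.002 -1.   ] F bed [-0.1  0.5] -0.6 g 0.008
```

View pics/s8z.png

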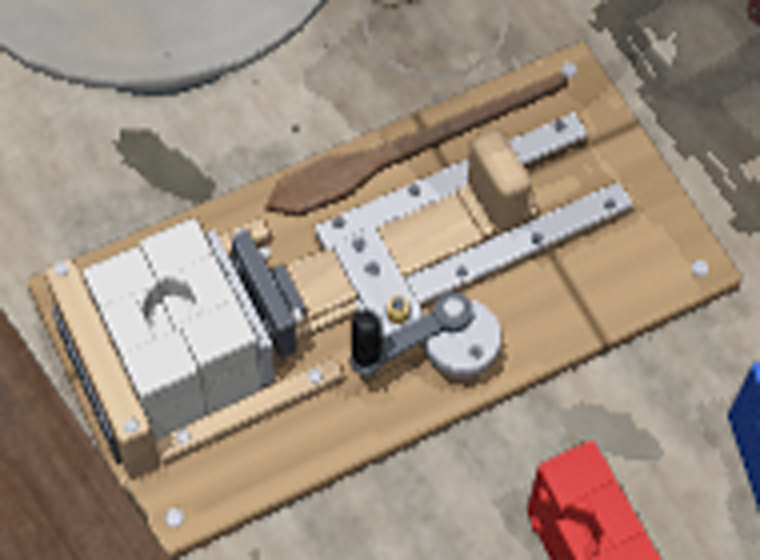

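View pics/w8.png

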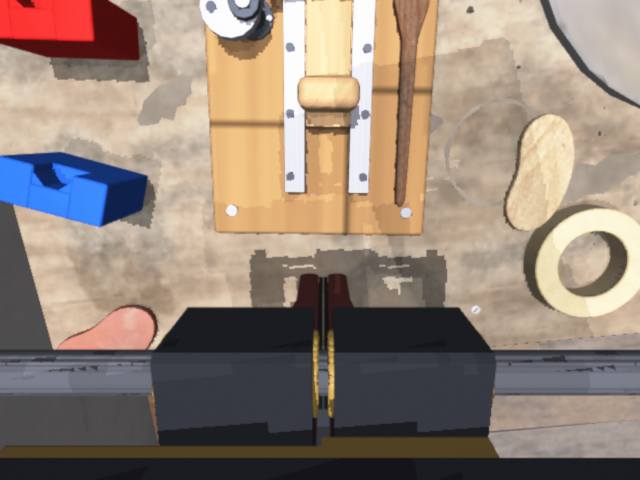

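```bash
python3 - <<'E'
from h import *
S=load('s8'); f=lambda u,v,z:(RB.T@(onz(S,225+u/4,235+v/4,z)[:2]-O)).round(1)
print('pivot',f(455,303,66),'handle',f(366,315,108),'fin',f(302,318,40),f(302,318,60),'backing near corner top',f(275,325,70),f(275,325,60),'bottom',f(285,355,40),'roller',f(399,303,57))
E
```

```text
pivot [-1.  56.8] handle [52.  58.7] fin [68.6 18.2] [72.1 26.4] backing near corner top [87.9 27.8] [86.2 23.7] bottom [85.6 33.1] roller [22.8 40.3]
```

View pics/t8z.png

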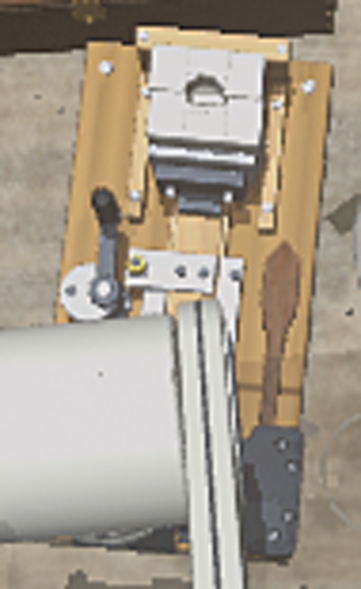

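```bash
python3 -m crank '[{"translation":[0.049,-0.006,0],"turn":[0,0,0],"grip":0},{"translation":[0.049,-0.006,0],"turn":[0,0,0],"grip":0},{"translation":[0.049,-0.006,0],"turn":[0,0,0],"grip":0},{"translation":[0.049,-0.006,0],"turn":[0,0,0],"grip":0},{"translation":[0,0,0.05],"turn":[0,0,0],"grip":0},{"translation":[0,0,0],"turn":[0,0,0],"grip":0}]'
python3 - <<'E'
from h import *
bed2tool(48,28,72)
E
```

```text
clock: 11.7
tool_pos: [665.9, 53.8, 145.0]
ee_rot: [3.136, -0.161, -0.018]
wrist_force: [0.4, -0.4, 0.3]
gripper_width: 0.004
t 11.7 tcp [665.9  53.8 145. ] bed [40.5 26.9] toolx yaw(bed) 0.008 tilt [-0.011  0.002 -1.   ] F bed [ 0.5 -0.3] 0.3 g 0.004
tool shift [ 8.3 -1.2 72.9]
```

```bash
python3 -m crank '[{"translation":[0.007,0,0],"turn":[0,0,0],"grip":0},{"translation":[0,0,0.04],"turn":[0,0,0],"grip":0},{"translation":[0,0,0.033],"turn":[0,0,0],"grip":0},{"translation":[0,-0.003,0],"turn":[0,0,0],"grip":0},{"translation":[0,0,0],"turn":[0,0,0],"grip":0}]'
python3 - <<'E'
from h import *
arc(-1); c=snap('side','s9'); cv2.imwrite('pics/s9z.png',cv2.resize(c['image'][235:375,225:415,::-1],None,fx=3,fy=3))
E
```

```text
clock: 12.32
tool_pos: [678.5, 56.8, 80.8]
ee_rot: [-3.137, 0.16, -0.005]
wrist_force: [0.2, -0.1, 0.1]
gripper_width: 0.002
t 12.32 tcp [678.5  56.8  80.8] bed [52.7 31.3] toolx yaw(bed) 0.008 tilt [ 0.003 -0.001 -1.   ] F bed [ 0.2 -0.1] 0.1 g 0.002
radial 52.5 tang 25.2 est lever -0.061
```

View pics/s9z.png

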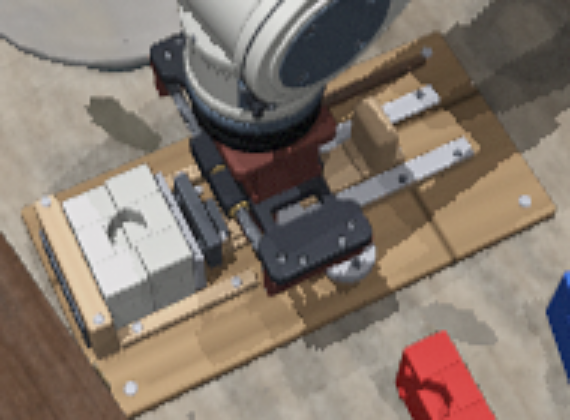

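```bash
python3 -m crank '[{"translation":[-0.002,0,0.009],"turn":[0,0,0],"grip":0},{"translation":[0,-0.004,0],"turn":[0,0,0],"grip":0},{"translation":[0.0024,-0.008,0],"turn":[0,0,-0.15],"grip":0},{"translation":[0.0024,-0.008,0],"turn":[0,0,-0.15],"grip":0},{"translation":[0.0024,-0.008,0],"turn":[0,0,-0.15],"grip":0},{"translation":[0.0024,-0.008,0],"turn":[0,0,-0.15],"grip":0},{"translation":[0.0024,-0.008,0],"turn":[0,0,-0.15],"grip":0}]'
python3 - <<'E'
from h import *
arc(-1)
E
```

```text
clock: 13.25
tool_pos: [679.7, 100.3, 69.6]
ee_rot: [2.974, 1.007, 0.001]
wrist_force: [2.5, -6.9, -1.5]
gripper_width: -0.0
t 13.25 tcp [679.7 100.3  69.6] bed [49.1 74.7] toolx yaw(bed) 0.763 tilt [-0.     0.002 -1.   ] F bed [ 3.3 -6.6] -1.5 g -0.0
radial 48.4 tang 20.5 est lever 0.784
```

```bash
python3 -m crank '[{"translation":[0.003,-0.008,0],"turn":[0,0,-0.15],"grip":0},{"translation":[0.003,-0.008,0],"turn":[0,0,-0.15],"grip":0},{"translation":[0.003,-0.008,0],"turn":[0,0,-0.15],"grip":0},{"translation":[0.003,-0.008,0],"turn":[0,0,-0.15],"grip":0},{"translation":[0.003,-0.008,0],"turn":[0,0,-0.15],"grip":0},{"translation":[0.003,-0.008,0],"turn":[0,0,-0.15],"grip":0},{"translation":[0.003,-0.008,0],"turn":[0,0,-0.15],"grip":0}]'
python3 - <<'E'
from h import *
arc(-1)
E
```

```text
clock: 14.12
tool_pos: [642.9, 143.3, 70.5]
ee_rot: [2.067, 2.36, 0.005]
wrist_force: [6.1, -2.8, -0.5]
gripper_width: 0.004
t 14.12 tcp [642.9 143.3  70.5] bed [  7.8 113.3] toolx yaw(bed) 1.813 tilt [-0.001  0.005 -1.   ] F bed [ 6.4 -2.1] -0.5 g 0.004
radial 53.8 tang 21.3 est lever 1.817
```

```bash
python3 -m crank '[{"translation":[0.0025,-0.008,0],"turn":[0,0,-0.15],"grip":0},{"translation":[0.0025,-0.008,0],"turn":[0,0,-0.15],"grip":0},{"translation":[0.0025,-0.008,0],"turn":[0,0,-0.15],"grip":0},{"translation":[0.0025,-0.008,0],"turn":[0,0,-0.15],"grip":0},{"translation":[0.0025,-0.008,0],"turn":[0,0,-0.15],"grip":0},{"translation":[0.0025,-0.008,0],"turn":[0,0,-0.15],"grip":0},{"translation":[0.0025,-0.008,0],"turn":[0,0,-0.15],"grip":0}]'
python3 - <<'E'
from h import *
arc(-1);c=snap('side','s10'); cv2.imwrite('pics/s10z.png',cv2.resize(c['image'][235:375,225:415,::-1],None,fx=3,fy=3))
E
```

```text
clock: 15.0
tool_pos: [588.7, 129.6, 70.6]
ee_rot: [0.606, 3.078, 0.004]
wrist_force: [4.0, 5.3, 1.0]
gripper_width: 0.001
t 15.0 tcp [588.7 129.6  70.6] bed [-44.6  93.8] toolx yaw(bed) 2.863 tilt [-0.004  0.004 -1.   ] F bed [3.4 5.7] 1.0 g 0.001
radial 53.3 tang 24.1 est lever 2.814
```

View pics/s10z.png

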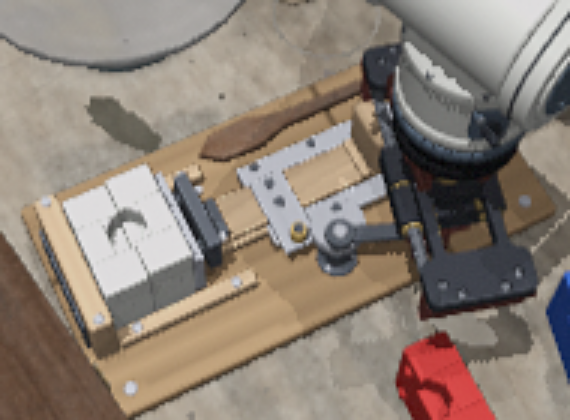

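```bash
python3 -m crank '[{"translation":[0.0015,-0.009,0],"turn":[0,0,-0.14],"grip":0},{"translation":[0.0015,-0.009,0],"turn":[0,0,-0.14],"grip":0},{"translation":[0.0015,-0.009,0],"turn":[0,0,-0.14],"grip":0},{"translation":[0.0015,-0.008,0],"turn":[0,0,-0.12],"grip":0}]'
python3 - <<'E'
from h import *
arc(-1)
E
```

```text
clock: 15.55
tool_pos: [572.5, 97.6, 70.1]
ee_rot: [0.232, -3.13, -0.004]
wrist_force: [-9.0, 13.6, 10.5]
gripper_width: 0.001
t 15.55 tcp [572.5  97.6  70.1] bed [-57.1  60.2] toolx yaw(bed) -2.884 tilt [ 0.003  0.003 -1.   ] F bed [-10.5  12.5] 10.5 g 0.001
radial 54.2 tang 18.6 est lever -2.83
```

```bash
python3 -m crank '[{"translation":[0,-0.003,0],"turn":[0,0,-0.04],"grip":0},{"translation":[0,-0.002,0],"turn":[0,0,0],"grip":0},{"translation":[0,0,0],"turn":[0,0,0],"grip":0}]'
python3 - <<'E'
from h import *
arc(-1)
E
```

```text
clock: 15.92
tool_pos: [572.8, 92.3, 69.8]
ee_rot: [0.288, -3.124, -0.003]
wrist_force: [-8.6, 9.6, 8.4]
gripper_width: 0.006
t 15.93 tcp [572.8  92.3  69.8] bed [-56.2  54.9] toolx yaw(bed) -2.848 tilt [ 0.004  0.003 -1.   ] F bed [-9.6  8.6] 8.4 g 0.006
radial 54.2 tang 15.2 est lever -2.733
```

```bash
python3 -m crank '[{"translation":[0,-0.002,0],"turn":[0,0,0],"grip":0},{"translation":[0,0,0],"turn":[0,0,0],"grip":0}]'
python3 - <<'E'
from h import *
arc(-1)
E
```

```text
clock: 16.18
tool_pos: [572.9, 91.4, 69.8]
ee_rot: [0.287, -3.124, -0.006]
wrist_force: [-10.5, 16.0, 10.0]
gripper_width: 0.005
t 16.18 tcp [572.9  91.4  69.8] bed [-56.1  54.1] toolx yaw(bed) -2.848 tilt [ 0.004  0.004 -1.   ] F bed [-12.1  14.8] 10.0 g 0.005
radial 54.3 tang 14.4 est lever -2.718
```

```bash
python3 -m crank '[{"translation":[0,0.02,0],"turn":[0,0,0],"grip":0},{"translation":[0,0.01,-0.01],"turn":[0,0,0],"grip":0},{"translation":[0,0,-0.05],"turn":[0,0,0],"grip":0},{"translation":[0.03,0,-0.05],"turn":[0,0,0],"grip":0},{"translation":[0.05,0,-0.03],"turn":[0,0,0],"grip":0},{"translation":[0.04,0,0],"turn":[0,0,0],"grip":0},{"translation":[0,0,0],"turn":[0,0,0],"grip":0}]'
python3 - <<'E'
from h import *
st(); c=snap('side','s11'); w=snap('wrist','w11')
cv2.imwrite('pics/s11z.png',cv2.resize(c['image'][235:375,225:415,::-1],None,fx=4,fy=4,interpolation=2))
E
```

```text
clock: 17.05
tool_pos: [450.0, 95.5, 210.5]
ee_rot: [-0.291, 3.128, -0.0]
wrist_force: [0.6, -0.1, 0.1]
gripper_width: 0.006
t 17.05 tcp [450.   95.5 210.5] bed [-178.7   44.7] toolx yaw(bed) -2.846 tilt [-0. -0. -1.] F bed [ 0.6 -0. ] 0.1 g 0.006
```

View pics/s11z.png

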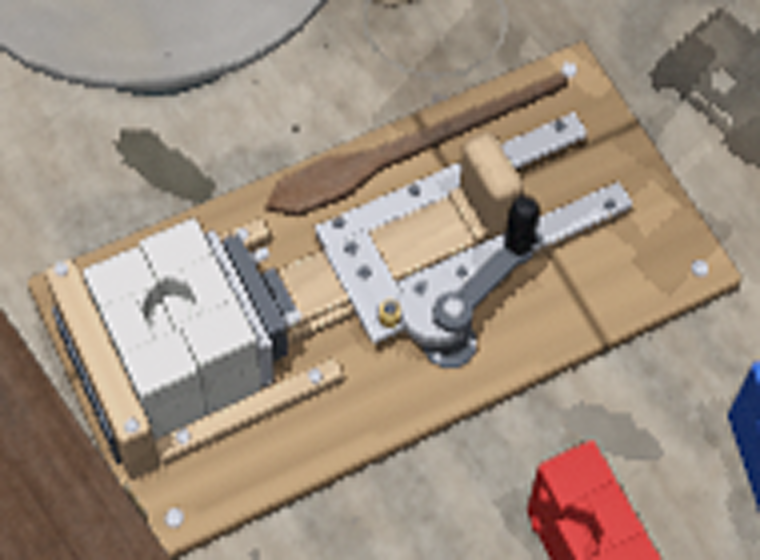

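View pics/w11.png

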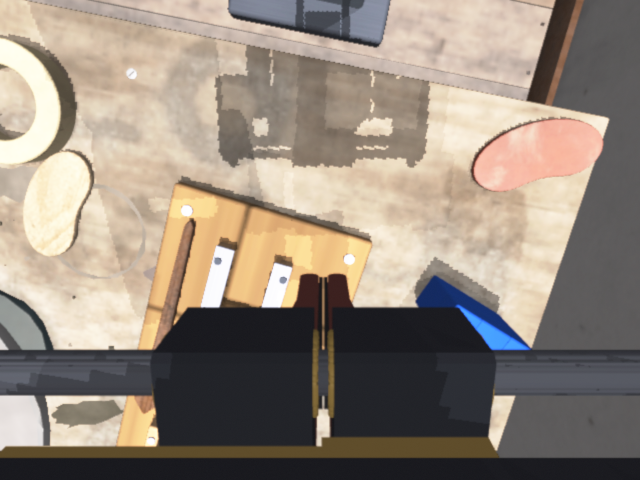

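```bash
python3 - <<'E'
from h import *
S=load('s11'); f=lambda u,v,z:(RB.T@(onz(S,225+u/4,235+v/4,z)[:2]-O))
h=f(525,204,108);p=f(455,303,66);print(h,p,np.arctan2(*(h-p)[::-1])%6.283,np.arctan2(h[1]-56,h[0])%6.283)
E
```

```text
[-47.65322406  40.51010885] [-0.95288437 56.76572525] 3.476373772328928 3.4556884665223135
```

Lever measures about 3.46–3.48 rad, mould closed, nothing touched. Handing in.

```bash
python3 -c "
from station import bot
print(bot.job_done())"
```

```text
the job is handed in; nothing more can be done
None
```

The mould is closed and locked, and I handed the job in at about 17 s on the robot's clock; the hand-in gave no verdict.

**What I did:** With closed fingertips I pushed the cam lever round to its low point. I then pushed the slide forward by its block until the two halves met at the fence, and pushed the lever back round to its stop. During the slide push the horizontal force rose to about 16 N at the end of travel.

**Last checks:**
- **Lever:** the side camera puts it at about 3.46–3.48 rad, against the 3.2 needed. The estimate from the fingertip position read slightly past the 3.49 stop, about 3.55, which I put down to calibration error.
- **Mould:** the halves look closed, upright and square.
- **Slide:** it moved a further 2–3 mm forward during locking, judged by eye from the roller's place in the side view. I did not measure its exact travel.
- **Squeeze:** I could not measure the force between the halves; I inferred it from the slide's extra travel and the lever's resistance.
- **Surroundings:** the spatula and the red look-alike were unmoved in the last side view. The other loose things I did not measure, but the arm never went near them. The gripper was clear of everything at hand-in.

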